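Seat taped strips in the sawing jig and lock them with the cam

TASK

The taped bundle of pine strips is about to be sawn to length, but it lies crooked in the sawing jig. Without gripping or lifting anything, push the bundle along the jig with the fingertips until its side is flat against the long fence and its end is up against the stop block; then push the cam lever clockwise (seen from above) as far as it goes, so that the cam clamps the bundle firmly in that place. Leave the try square, offcut, pencil and saw where they lie.

Things in the scene. Friction and masses are not known exactly. Their poses are not given: they have to be found in the camera images.
- saw_jig: Sawing jig (bench hook) screwed to the bench, immovable: plywood base 165 (x) x 210 (y) x 12 mm. Origin: centre of its underside, on the bench. +x points to the fence (roughly away from the robot), +y to the open left end where the saw will pass, -y to the stop block. In this frame (mm): fence face x = 60.5, stop face y = -85, base top z = 12, cam bolt x = -36.5, y = 10.
- fence: Wooden fence along the far edge of the jig, fixed, 210 mm long, 22 thick, top 28 mm above the jig's base. Its origin and axes are those of the jig; its face, at x = 60.5 mm, looks to -x.
- end_stop: Dark wooden stop block at the right (-y) end of the jig, fixed, 58 (x) x 20 (y) mm, top 26 mm above the base. Its origin and axes are those of the jig; its face, at y = -85 mm, looks to +y and spans x = 1.5 to 59.5 mm.
- strip_bundle: Four pine strips joined by yellow tape, loose, about 0.16 kg, 60 (x) x 236 (y, along) x 17 mm high; origin: centre of its underside. It lies flat on the jig, its centre 10 to 17 mm short of the fence and 22 to 52 mm short of the stop, up to 0.06 rad askew, its +y end overhanging the jig. Seated: x = 30.5, y = 33, z = 12 mm in the jig's frame, axes parallel to the jig's.
- cam_lever (a joint): Turn of the wooden cam lever about its bolt, rad; 0 = open, grows clockwise seen from above, starts at 0 to 0.25. The cam meets a seated bundle at about 1.9, jams and tightens up to the end of travel, 2.1. In the jig's frame the lever points from the bolt along (cos t, sin t), t = 3.927 - value: open, to the right and the robot; clamped, to the left and the robot.
- lever_end (a point): Centre of the lever's rounded end (21 mm across), on its top face, 88 mm from the bolt axis. The lever is a pale wooden bar 16 mm wide; its underside is 1 mm and its top 21 mm above the jig's base.
- cam_bolt (a point): Axis of the cam's bolt at the height of the lever's top, 33 mm above the bench, between robot and bundle. The cam is a wooden disc of radius 22 mm, centred 16 mm off this axis; open, it reaches at most 37 mm to the left of the bolt and leaves more than 20 mm between itself and a seated bundle. Stiff (0.12 N m): stays where left.
- try_square: Try square lying flat, 166 x 95 x 16 mm, to the right of the jig on the robot's side; leave it alone. Origin: centre of its underside.
- offcut: Dark walnut offcut block, 34 x 70 x 19 mm; leave it alone. Origin: centre of its underside.
- pencil: Red pencil, 168 mm long, 8 mm thick, lying to the left of the jig on the robot's side; leave it alone. Origin: middle of its underside, its length along its y.
- back_saw: Dovetail saw with dark handle lying flat, 92 x 316 x 22 mm, on the right of the bench; leave it alone. Origin: centre of its underside.

How it is judged:
By the outcome, as a careful person would: the job done as asked, in the order asked, and still so for the second after the job is handed in, with the robot touching nothing.
It also fails if it takes over 72 s, if anything falls off the work surface, if the arm or the gripper's body presses on something with over 40 N, if the wrist force passes 120 N, or if a joint passes its speed limit or range.

ROBOT

A 6-joint arm with a two-finger parallel gripper is mounted at the origin on the work surface; the furniture and walls round the work are solid. World frame = base frame: x ahead of the robot, y to its left, z up, the work surface at z = 0. Lengths are in m, angles in rad, forces in N, time in s.
With the tool pointing down it reaches from about 0.25 to 0.725 m from the base axis. Payload 4 kg.
Tool frame: the origin (TCP) lies at the very end of the fingers, on their centre line; the grasp point (between the pads) lies 19 mm behind it; z points along the fingers, y is the line along which they close (so a half turn about z gives the same grasp; the last joint's range is limited). The gripper opens to 85 mm and grips with 20 to 120 N. Pads are 22 mm wide; open, the fingers measure 114 mm over their backs; the gripper's body (76 mm by 85 mm) begins 54 mm behind the grasp point. The pads swing forward as they close: fully open they stand 13 mm farther back than shut.
Start: joints at [1.204, 0.241, 0.005, 1.335, 0, 1.571], TCP at [0.179, 0.467, 0.231] pointing down, gripper open.
Joint ranges: [-2.72, 2.72], [-1.05, 1.87], [-1.09, 1.28], [-1.99, 2.15], [-1.42, 1.44], [-3.14, 3.14]. Speed limits (rad/s): [2.79, 2.79, 3.14, 3.14, 3.14, 3.14].

INTERFACE

Orientations are given as [roll, pitch, yaw] about the fixed x, y, z axes, in that order (R = Rz(yaw) Ry(pitch) Rx(roll)).
In Python, from station import robot, eyes gives the robot as it stands (robot), with the cameras (eyes). Calls block until the motion is done:
- robot.move_to(position, orientation): joint-space move of the TCP to a pose.
- robot.line_to(position, speed=0.15, rotation=None, force_limit=None): straight line of the TCP; rotation=None keeps the orientation; speed is the mean speed in m/s. With force_limit (N) it stops when the force on the tool has changed by that much, and returns True; else False.
- robot.goto_joints(angles): joint-space move.
- robot.grip(opening, squeeze=None): opening from 0.0 (shut) to 1.0 (fully open); squeeze is the grip in N (None keeps the last); returns when the fingers have stopped.
- robot.wait(seconds).
- robot.inverse_kinematics(position, orientation): joint angles nearest the present ones, or None.
- robot.read_state(): the state.
- eyes.read_camera(name): name is "side" or "top"; returns the picture (420x560x3 uint8, blue, green, red); there is no depth.
- eyes.calibration(name): a dict with "K" (3x3 intrinsics, pixels), "rvec" (rotation vector, rad) and "tvec" (3), from world to camera coordinates, as OpenCV has them. Camera axes: x right, y down, z forward; pixel columns grow to the right and rows downward; lengths in m; the calibration is good to about 2 mm. A picture is of the moment at which its call begins. calibration takes no time and is no camera call.
A pose or a line that the arm cannot do raises robot.MotionError and nothing moves.
- robot.close_job(): hands the job in; it is judged then, once.
The state is a dict: "time_s": time; "joint_pos": joint angles; "joint_velocities": joint speeds; "effort": joint torques, N m; "eef_pos": TCP position; "orientation": TCP orientation; "force": force on the tool from outside, world axes, zero at the start; "ft_torque": the same for the moment, N m; "gripper_width": opening from 0.0 (shut) to 1.0 (fully open); "grasp_force": force on a finger pad.
Only numpy, scipy, OpenCV 4.12 (cv2) and the standard library are available. Lean on these libraries where they do the work, as an engineer would, in place of code of your own. Each camera call takes 0.05 s, during which the arm holds its last target. There are 200 camera calls.

## Working session

There is one attempt and no reset: what is moved stays moved. The work goes in short steps, each a Python script; the robot and the scene stay as the last script left them, time stands still between calls to the robot, and variables do not carry over. Pictures are saved under pics/ and viewed, at most 10 in all, crops included, and the job is handed in when it is done.

```bash
mkdir -p pics; python3 - <<'E'
from station import robot, eyes
import cv2
for n in("top","side"):
    cv2.imwrite(f"pics/{n}0.png",cv2.resize(eyes.read_camera(n),(784,588),interpolation=cv2.INTER_CUBIC))
    c=eyes.calibration(n);print(n,c)
print(robot.read_state())
E
```

```text
top {'K': array([[424.63971358,   0.        , 271.95319744],
       [  0.        , 424.63971358, 209.94152131],
       [  0.        ,   0.        ,   1.        ]]), 'rvec': array([ 2.19392677, -2.14872194,  0.12369789]), 'tvec': array([-0.08986977,  0.41791788,  0.86201902])}
side {'K': array([[428.733216  ,   0.        , 279.17635686],
       [  0.        , 428.733216  , 208.97075127],
       [  0.        ,   0.        ,   1.        ]]), 'rvec': array([ 0.26004066,  2.55130613, -1.57875165]), 'tvec': array([0.4075627 , 0.04845373, 1.01442496])}
{'time_s': 0.1, 'joint_pos': array([1.20396929e+00, 2.41351704e-01, 3.87846894e-03, 1.33519593e+00,
       6.35836651e-06, 1.57076957e+00]), 'joint_velocities': array([ 0.00210998, -0.00141975,  0.00387438,  0.00026641, -0.00010172,
        0.00170682]), 'effort': array([ 2.38520141e-05, -3.73137116e+01,  2.53010005e+01,  1.08506522e-02,
       -5.92157926e-05, -2.67529103e-06]), 'eef_pos': array([0.17912695, 0.46621793, 0.2305024 ]), 'orientation': array([-3.13971982e+00, -6.40847435e-06,  2.77479236e+00]), 'force': array([-0.66510027,  0.18248612,  0.5243223 ]), 'ft_torque': array([ 0.02306124, -0.01246737, -0.02002581]), 'grasp_force': 0.0, 'gripper_width': 1.0030905820919642}
```

View pics/top0.png

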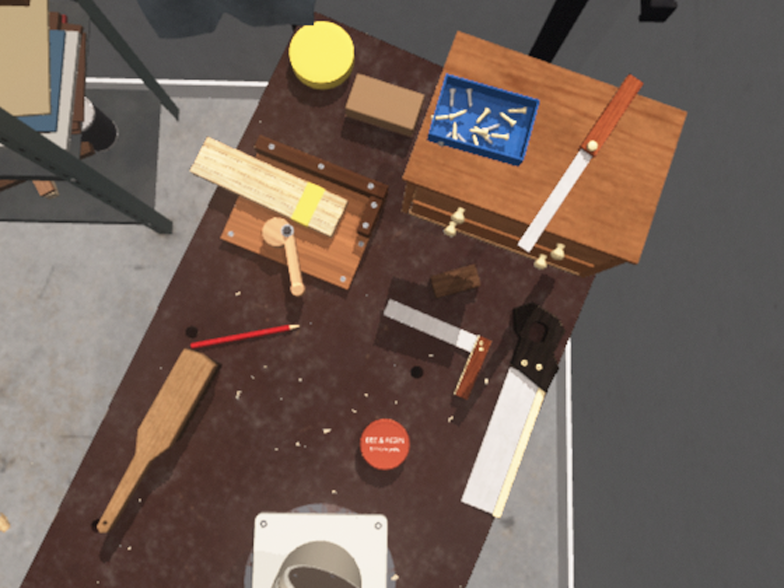

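View pics/side0.png

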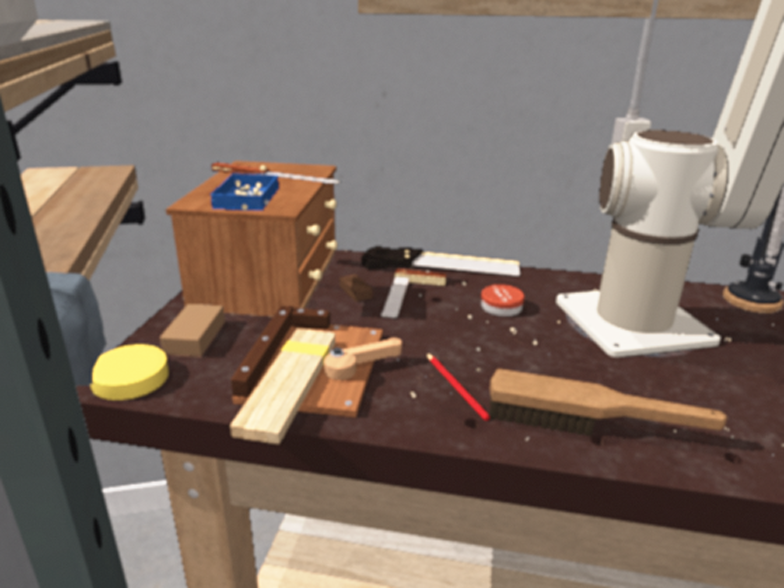

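The top view shows the jig around (190–390, 135–300), with the bundle askew on it and the lever end at about (297, 290). I'll enlarge that area.

```bash
python3 - <<'E'
from station import robot, eyes
import cv2
i=eyes.read_camera("top")[90:210,130:290]
cv2.imwrite("pics/crop1.png",cv2.resize(i,None,fx=5,fy=5,interpolation=cv2.INTER_CUBIC))
E
```

```text
(no output)
```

View pics/crop1.png

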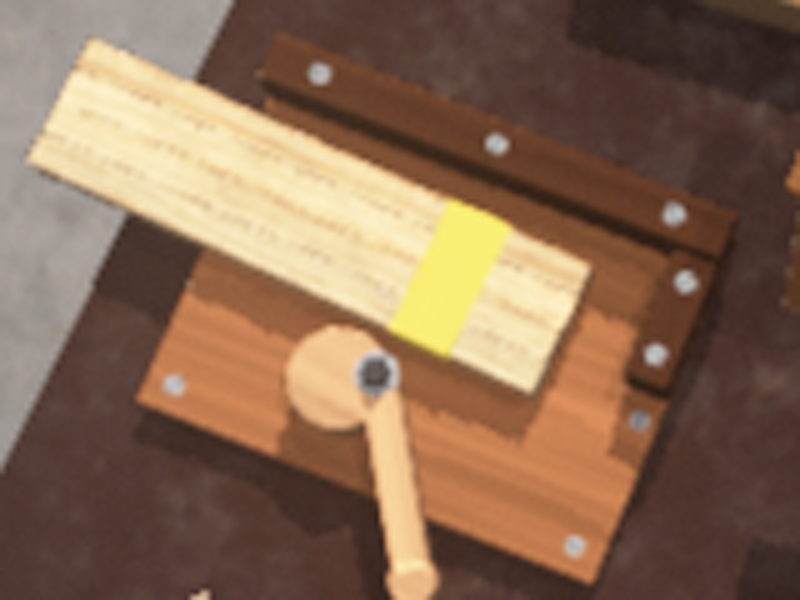

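Enlarged top view, in crop pixels:
- **Jig base:** corners at (138,402) and (593,583).
- **Fence top:** corners at (280,35), (735,215) and (262,72).
- **Stop:** corners at (630,378) and (668,393).
- **Bundle:** corners at (92,38), (28,160), (592,266) and (533,393).
- **Bolt and lever end:** (375,373) and (412,580).

```bash
cat > vis.py <<'E'
import numpy as np, cv2
from scipy.optimize import least_squares
def orig(p): return (np.array(p,float)+.5)/5-.5+[130,90]
def ray(c,p,z):
    R=cv2.Rodrigues(c["rvec"])[0];C=-R.T@c["tvec"]
    d=R.T@np.linalg.inv(c["K"])@[*p,1];return C+d*(z-C[2])/d[2]
def proj(c,P): return cv2.projectPoints(np.array(P,float),c["rvec"],c["tvec"],c["K"],None)[0][:,0]
def fit(c,local,pix,x0):
    local=np.array(local,float)/1000
    def W(s): 
        a,b=np.cos(s[2]),np.sin(s[2]);q=local.copy()
        q[:,:2]=local[:,:2]@np.array([[a,b],[-b,a]])+s[:2];return q
    r=least_squares(lambda s:(proj(c,W(s))-pix).ravel(),x0)
    return r.x,r.fun.reshape(-1,2)
E
python3 - <<'E'
from station import robot, eyes
from vis import *
c=eyes.calibration("top");np.set_printoptions(precision=4,suppress=True)
J=[(-82.5,105,12),(-82.5,-105,12),(82.5,105,40),(82.5,-105,40),(60.5,105,40),(1.5,-85,38),(1.5,-105,38),(-36.5,10,36)]
P=[(138,402),(593,583),(280,35),(735,215),(262,72),(630,378),(668,393),(375,373)]
j,r=fit(c,J,orig(P),[.5,.1,-.1]);print("jig",j,r)
B=[(30,118,29),(-30,118,29),(30,-118,29),(-30,-118,29)]
b,r=fit(c,B,orig([(92,38),(28,160),(592,266),(533,393)]),[.5,.1,-.1]);print("bun",b,r)
a=j[2];R=np.array([[np.cos(a),-np.sin(a)],[np.sin(a),np.cos(a)]])
print("bun in jig",R.T@(b[:2]-j[:2]),b[2]-j[2])
e=ray(c,orig((412,580)),.033)[:2];l=R.T@(e-j[:2])-[-.0365,.01];print("end",e,l,np.hypot(*l),3.927-(np.arctan2(l[1],l[0])%6.2832))
E
```

```text
jig [ 0.5406  0.037  -0.367 ] [[-0.2264 -0.2095]
 [ 0.1904  0.8202]
 [-0.2199 -1.1536]
 [ 1.564   0.0072]
 [-0.8093  0.843 ]
 [-1.1507 -0.5764]
 [ 0.1962  0.0359]
 [ 0.4558  0.1942]]
bun [ 0.5796  0.0912 -0.4141] [[-0.2477 -0.3834]
 [-0.2592  0.1452]
 [ 0.4804  0.0716]
 [ 0.0249  0.1443]]
bun in jig [0.017  0.0646] -0.04702516411934088
end [0.4249 0.0424] [-0.0734 -0.0464] 0.08687827430862452 0.22178958091690237
```

```bash
cat > act.py <<'E'
from station import robot, eyes
from vis import *
J0=np.array([.5406,.037]);A=-.367
R=np.array([[np.cos(A),-np.sin(A)],[np.sin(A),np.cos(A)]])
def w(x,y,z=17): return [*(J0+R@np.array([x,y])/1000),z/1000]
def ori(d=0): return [np.pi,0,(np.pi+A+d+np.pi)%(2*np.pi)-np.pi]
def line(x,y,z=17,v=.15,f=None,d=None):
    h=robot.line_to(w(x,y,z),speed=v,force_limit=f,rotation=None if d is None else ori(d))
    s=robot.read_state();print(round(s["time_s"],1),h,"jig",(R.T@(s["eef_pos"][:2]-J0)*1000).round(1),"F",(R.T@s["force"][:2]).round(1),s["force"][2].round(1));return h
def crop(n):
    i=eyes.read_camera("top")[90:210,130:290]
    cv2.imwrite(n,cv2.resize(i,None,fx=5,fy=5,interpolation=cv2.INTER_CUBIC))
E
python3 - <<'E'
from act import *
robot.grip(0.0)
robot.move_to(w(-55,-38,120),ori())
line(-55,-38)
line(-19,-38,v=.03,f=8)
line(-45,-38); line(-45,-38,90,v=.25)
robot.move_to(w(22,225,90),ori())
line(22,225,17)
line(22,195,v=.06,f=8)
line(22,150,v=.03,f=8)
crop("pics/c2.png")
E
```

```text
3.7 False jig [-54.5 -37.5] F [0.6 0.4] 0.3
5.1 False jig [-19.1 -37.9] F [-0.2 -0.5] 0.3
5.4 False jig [-45.4 -38. ] F [-0.1 -0.4] 0.7
5.8 False jig [-43.1 -37.5] F [-0.  -0.2] -0.1
7.5 False jig [ 22.7 224.6] F [1.2 0. ] 0.1
8.2 False jig [ 22.1 194.7] F [-0.5 -0.5] 0.9
9.2 True jig [ 22.5 166.7] F [0.8 1.7] 0.8
```

View pics/c2.png

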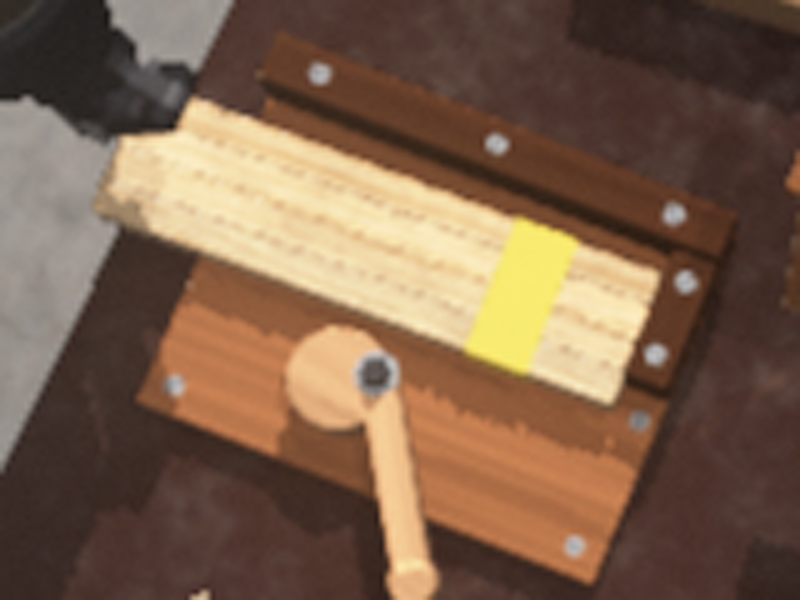

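The picture shows the bundle straightened, its right end (658,270)–(615,405) at the stop and a gap still left along the fence. Next I'll push it into the fence from the side, then push the end again.

```bash
python3 - <<'E'
from act import *
line(22,185); line(22,185,90,v=.25)
robot.move_to(w(-45,78,90),ori()); line(-45,78)
line(-25,78,v=.06,f=8); line(0,78,v=.025,f=10)
line(-45,78); line(-45,78,60,v=.25); line(-50,-45,60,v=.25); line(-50,-45)
line(-25,-45,v=.06,f=8); line(0,-45,v=.025,f=10)
line(-45,-45); line(-45,-45,90,v=.25)
robot.move_to(w(30,190,90),ori()); line(30,190)
line(30,172,v=.06,f=8); line(30,155,v=.02,f=10)
line(30,190); line(30,190,90,v=.25)
robot.move_to(w(-45,100,90),ori()); line(-45,78)
line(-20,78,v=.06,f=8); line(0,78,v=.02,f=10)
line(-45,78); line(-60,100,120,v=.25)
robot.move_to(w(-150,-120,120),ori())
crop("pics/c3.png")
for d in (.5,.2,0,-.5,-1,-1.5,-1.9,-2.1): print(d,robot.inverse_kinematics(w(-100,60),ori(d)))
E
```

```text
9.5 False jig [ 21.7 184.8] F [-0.4 -0.6] 0.3
9.9 False jig [ 22.6 184.6] F [ 0.2 -0.7] -1.1
11.1 False jig [-44.4  78.7] F [ 0.9 -0.2] -0.3
11.6 False jig [-24.3  77.9] F [-0.  -0.2] 0.1
12.2 True jig [-13.7  77.6] F [-0.   0.1] 0.7
12.6 False jig [-45.  78.] F [-0.6 -0.2] -0.1
12.9 False jig [-42.6  79. ] F [-0.2  0.3] -0.4
13.6 False jig [-49.7 -44.7] F [0.3 0.1] -0.3
14.0 False jig [-50.3 -44. ] F [-0.1 -0.4] 0.4
14.6 False jig [-24.8 -45.2] F [-0.3 -0.8] -0.3
15.2 True jig [-11.7 -45.2] F [ 0.1 -0.3] -0.3
15.6 False jig [-44.8 -44.9] F [0.8 0.3] 0.7
16.0 False jig [-42.9 -44.5] F [-0.4  0.7] -1.1
17.6 False jig [ 30.6 189.5] F [0.8 0.3] -0.6
18.1 False jig [ 30.3 171.6] F [-0.9  0.8] -0.8
18.6 True jig [ 30.1 166.3] F [0.4 2.6] 1.6
18.9 False jig [ 29.7 190.1] F [0.6 0.9] -0.1
19.4 False jig [ 30.7 189.6] F [0.3 0.6] 0.0
20.6 False jig [-44.2  78.8] F [-0.1  0. ] 1.2
21.1 False jig [-19.8  77.9] F [-0.  -0.4] 0.2
21.8 True jig [-12.   77.7] F [ 0.1 -0. ] -0.5
22.1 False jig [-45.1  78. ] F [0.6 0.6] -0.0
22.7 False jig [-59.1 100.3] F [-0.8 -0.5] -0.6
0.5 [ 0.26830553  0.42128815 -0.35656886  0.79293931  0.          0.13530553]
0.2 [ 0.26830553  0.42128815 -0.35656886  0.79293931  0.          0.43530553]
0 [ 0.26830553  0.42128815 -0.35656886  0.79293931  0.          0.63530553]
-0.5 [ 0.26830553  0.42128815 -0.35656886  0.79293931  0.          1.13530553]
-1 [ 0.26830553  0.42128815 -0.35656886  0.79293931  0.          1.63530553]
-1.5 [ 0.26830553  0.42128815 -0.35656886  0.79293931  0.          2.13530553]
-1.9 [ 0.26830553  0.42128815 -0.35656886  0.79293931  0.          2.53530553]
-2.1 [ 0.26830553  0.42128815 -0.35656886  0.79293931  0.          2.73530553]
```

View pics/c3.png

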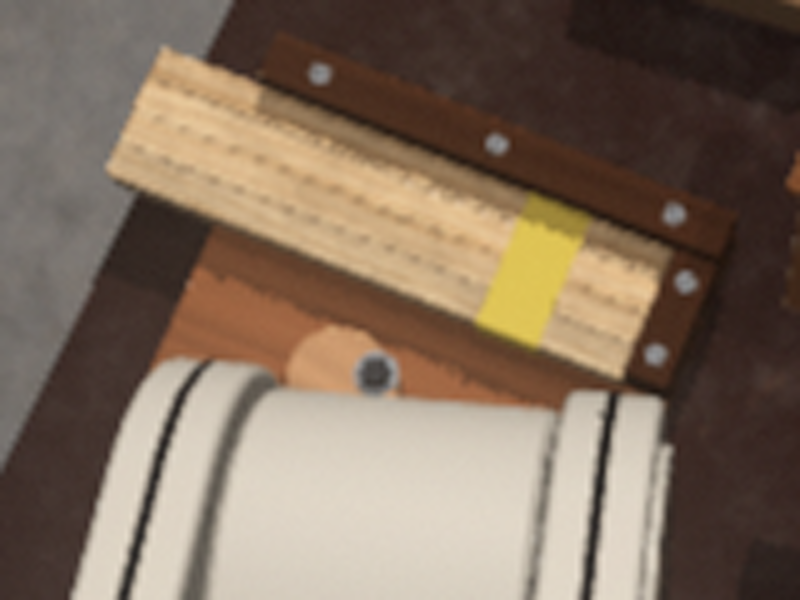

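The bundle is flat on the fence (edge line (165,48)–(670,240)) and against the stop at (665,250)–(630,378). The left and right contact readings agree. Next is the lever.

```bash
cat >> act.py <<'E'
def arc(val,off=23.7,r=72,**k):
    t=3.927-val;u=np.array([np.cos(t),np.sin(t)]);n=np.array([-u[1],u[0]])
    p=np.array([-36.5,10])+r*u+off*n
    return line(*p,d=t-np.pi,**k)
E
python3 - <<'E'
from act import *
arc(.22,45,z=80,v=.15); arc(.22,45,z=18,v=.1)
for v in np.arange(.25,1.7,.16): 
    if arc(v,v=.06,f=25): break
else:
    arc(1.75,v=.05,f=25)
    arc(2.3,v=.03,f=40)
    crop("pics/c4.png")
E
```

```text
24.5 False jig [-73.6 -66.3] F [-0.1 -0.5] -0.4
25.3 False jig [-72.8 -66.5] F [-0.5  0.5] -0.4
25.8 False jig [-86.1 -46.9] F [-0.1 -0.5] 0.9
26.2 False jig [-94.6 -38.5] F [-0.2  0.5] 0.1
26.5 False jig [-101.6  -28.6] F [-0.3  0.5] -0.3
26.9 False jig [-106.9  -17.7] F [0.5 0.3] 0.6
27.2 False jig [-110.4   -6.2] F [-0.8 -0.2] -0.1
27.6 False jig [-112.     5.8] F [-0.7  0.5] -0.8
27.9 False jig [-111.8   17.9] F [ 0.3 -0.6] -1.1
28.3 False jig [-109.5   29.8] F [ 0.5 -0.4] 0.2
28.6 False jig [-105.4   41.2] F [-0.6 -0.3] -0.3
29.0 False jig [-99.6  51.7] F [ 0.3 -0.6] -0.2
29.2 False jig [-97.1  55.4] F [-0.   0.9] -0.8
30.8 False jig [-76.2  74.9] F [-25.9 -10.8] 20.7
```

View pics/c4.png

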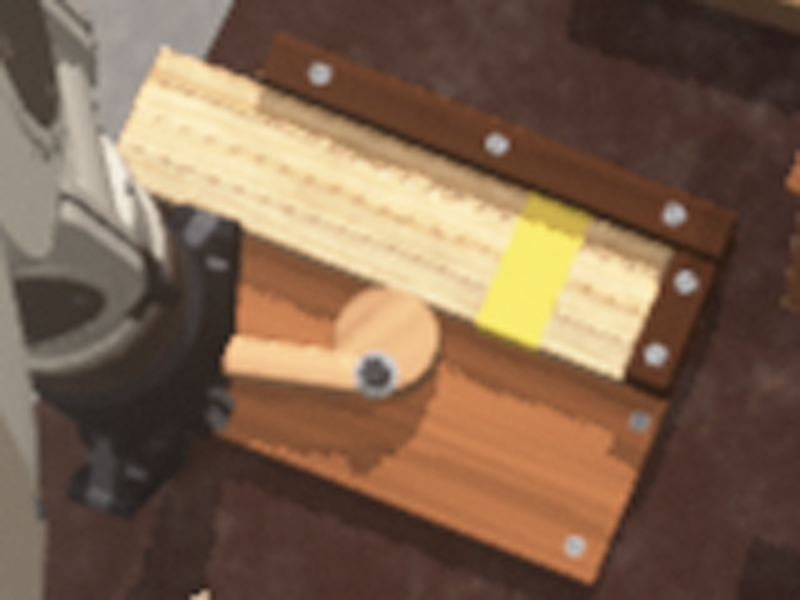

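The lever now points left from (375,373) to (225,355), and the cam touches the bundle near (420,300). The tip pose implies a value of about 2.1. I'll back off and check.

```bash
python3 - <<'E'
from act import *
arc(2.12,35,v=.05); arc(2.1,55,v=.1); arc(2.1,55,z=120,v=.2)
robot.move_to(w(-110,220,180),ori(-1.3))
crop("pics/c5.png")
E
```

```text
31.4 False jig [-86.7  72.2] F [1.  0.2] 0.4
31.8 False jig [-107.7   65.9] F [-0.1 -0.5] 0.2
32.5 False jig [-108.    65.5] F [-0.2  0.4] -0.0
```

View pics/c5.png

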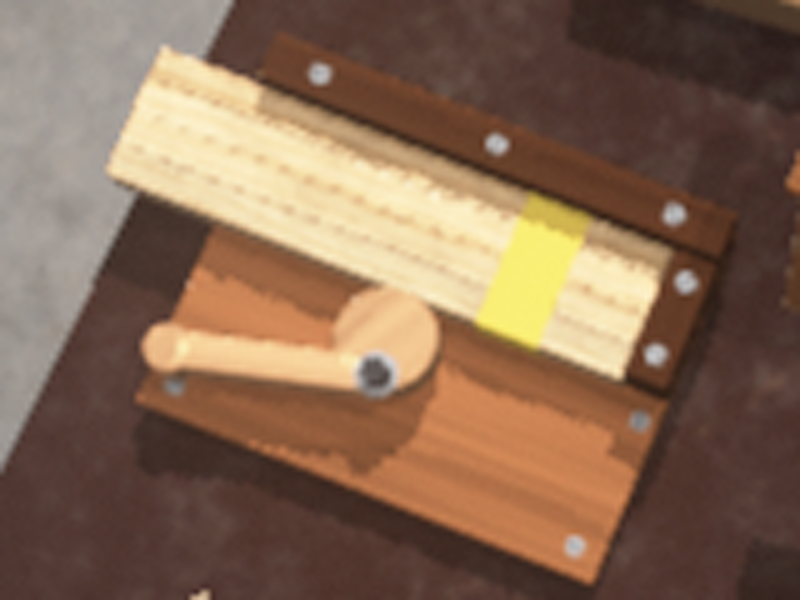

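The lever end is at (163,347). The bundle corners are (165,48), (108,175) and (628,380), flush with fence and stop.

```bash
python3 - <<'E'
from act import *
c=eyes.calibration("top")
e=ray(c,orig((163,347)),.033)[:2];b=ray(c,orig((375,373)),.035)[:2];l=R.T@(e-b)
print(np.hypot(*l),3.927-np.arctan2(l[1],l[0]))
s,r=fit(c,[(30,118,29),(-30,118,29),(-30,-118,29)],orig([(165,48),(108,175),(628,380)]),[.57,.07,-.37])
print(R.T@(s[:2]-J0),s[2]-A)
E
```

```text
0.08920141610773726 2.0952380608386765
[0.0308295  0.03188261] 0.008425278243965828
```

```bash
python3 -c "
from station import robot, eyes
print(robot.close_job())"
```

```text
the job is handed in; nothing more can be done
None
```

I handed the job in with the bundle seated against the fence and the stop to within camera error, and the cam lever turned to about 2.1 rad, the end of its travel; no other object was touched.

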